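# Load and lock the pastry carrier

### The arm

A 6-joint arm with a two-finger parallel gripper is mounted at the origin on the work surface; the furniture and walls round the work are solid. World frame = base frame: x ahead of the robot, y to its left, z up, the work surface at z = 0. Lengths are in m, angles in rad, forces in N, time in s.
With the tool pointing down it reaches from about 0.3 to 0.875 m from the base axis. Payload 6.4 kg.
Tool frame: the origin (TCP) lies on the centre line of the jaws, within the pads' length; the fingertips stand 8 mm ahead of it and the grasp point (between the pads) lies 11 mm behind it; z points along the fingers, y is the line along which they close (so a half turn about z gives the same grasp; the last joint's range is limited). The gripper opens to 85 mm and grips with 20 to 120 N. Pads are 22 mm wide; open, the fingers measure 114 mm over their backs; the gripper's body (76 mm by 85 mm) begins 54 mm behind the grasp point. The pads swing forward as they close: fully open they stand 13 mm farther back than shut.
Start: joints at [-1.51, 0.181, 1.607, -0, 1.354, -0.206], TCP at [0.152, -0.555, 0.239] pointing down, gripper open.
Joint ranges: [-2.99, 2.99], [-0.89, 2.07], [0.3, 2.58], [-1.14, 4.28], [0, 2.63], [-3.12, 3.12]. Speed limits (rad/s): [2.57, 2.57, 3.01, 3.14, 3.14, 3.14].

### API

Orientations are given as a unit quaternion [w, x, y, z].
In Python, from bench import ctrl gives the robot as it stands.
- The arm moves only by the shell command python3 -m handwheel 'ROWS' [OPENING]. ROWS is JSON, a list that holds one entry, the list of rows, each a list of 4 numbers: the shift along the tool's x, y, z each as a share of 20 cm, from -1 to 1, then the turn about the tool's z as a share of 1.5 rad, from -1 to 1. In form: [[[x, y, z, twist], ...]]. A call has 1 to 10 rows; each row is the pose to reach, as a shift and turn from the pose commanded when the call began, along the tool's axes at that moment; what a row does not reach only later rows make up. A row lasts 1/8 s, in which the tool goes at most 62.5 mm and 10.7 degrees, less where a joint would pass 70% of its speed; a pose out of reach is approached as far as the arm can. A call with a number of a shift or a turn outside -1 to 1 is refused whole. A call with a gripper value outside its range is refused whole. OPENING is the finger opening in mm, from 0 to 85.4, set as the call begins (- or left out, the last holds). The fingers move at their own pace and stop on an object; the grip force is fixed at half the most. Time passes only in rows, so rows that repeat a pose let the fingers close. It gives the time, the measured TCP pose, the force, the opening and the grip force at its end, in the units of the state.
- ctrl.get_obs(): the state, without advancing time (a new reading comes with each control period).
- ctrl.camera(name): name is "scene" or "top"; returns a dict with "color" (384x512x3 uint8, red, green, blue), "range_z" (384x512 float32, m along the optical axis (not along the pixel's ray), 0 where there is no reading), "K" (3x3 intrinsics, pixels), "distortion" ([k1, k2, p1, p2, k3] as OpenCV has them; the pictures are not rectified), "pose" (4x4, takes a point from camera to world coordinates). Camera axes: x right, y down, z forward; pixel columns grow to the right and rows downward; lengths in m; the calibration is good to about 2 mm. A picture is of the moment at which its call begins.
- ctrl.hand_in(): hands the job in; it is judged then, once.
The state is a dict: "time_s": time; "q": joint angles; "dq": joint speeds; "joint_efforts": joint torques, N m; "eef_pos": TCP position; "eef_rot": TCP orientation; "wrist_force": force on the tool from outside, world axes, zero at the start; "torque": the same for the moment, N m; "opening": opening from 0.0 (shut) to 1.0 (fully open); "grasp_force": force on a finger pad.
Only numpy, scipy, OpenCV 4.12 (cv2) and the standard library are available. Lean on these libraries where they do the work, as an engineer would, in place of code of your own. Each camera call takes 0.05 s, during which the arm holds its last target. There are 200 camera calls.

### The job

Get the tray of filled foil cups ready for transport in the low steel carrier. A spice jar too tall for the carrier was left on the tray: lift it off and stand it upright on the worktop, then slide the tray fully home under the carrier's top deck with all five filled cups standing on it. Swing the retaining bar fully shut across the tray's front, take the pin from its parking lug and drop it down through the eyes of the hasp until its head rests on the upper lug, so that the bar is locked; knock nothing over.

Things in the scene. Friction and masses are not known exactly. Their poses are not given: they have to be found in the camera images.
- carrier: Low steel carrier, fixed, open front; 290 deep, 236 wide, 124 high. Underside of deck and its front lip: 108 above worktop. Origin: middle of front edge at worktop level; +x runs into it, +y left. Side walls inside at y = +-115; runners 45 high carry the tray; a back stop ends its travel: home, the tray's origin is at x = 131, its front wall at x = -19. Front flanges at x = 0 carry hinge and hasp.
- tray: Aluminium baking tray, 300 long (x) x 224 wide (y), walls 22 high, floor 3 thick, 0.45 kg empty. Origin under the centre of its floor, 45 above the worktop on the runners; front wall (towards the robot) at x = -150. At first it sticks out 50 to 80 further than when home.
- jar: Spice jar with a dark cap standing in the front row of the tray, left or right: 44 diameter, 105 high, 0.11 kg. Origin at the centre of its underside, z up. Its top is about 153 above the worktop while it is on the tray, so it cannot pass under the deck.
- cup_1: Filled foil cup on the tray: 85 diameter at the rim, 48 high. Origin centre of underside, z up.
- cup_2: Filled foil cup on the tray, same size.
- cup_3: Filled foil cup on the tray, same size.
- cup_4: Filled foil cup on the tray, same size.
- cup_5: Filled foil cup on the tray, same size; it shares the front row with the jar, left or right.
- retaining_bar (a joint): Angle of the retaining bar, rad: 0 = shut across the tray's front (end stop), grows as its free end swings towards the robot, 1.57 = straight out; it stays where it is left. Round bar, 10 diameter, middle line 60 above the worktop; a 6 thick tongue with a 12 eye 270 from the hinge axis. Shut, it runs along the carrier's +y at x = -28, 4 in front of a tray that is home.
- bar_hinge (a point): Point on the bar's vertical hinge axis at the bar's height, at the right front of the carrier.
- bar_middle (a point): Point on the bar's middle line, 130 from the hinge axis.
- hasp_eye (a point): Centre of the upper face of the hasp's upper lug, left front of the carrier (x = -28, y = 135 there), 78 above the worktop. The hasp is two fixed level lugs, 6 thick, tops 78 and 48 above the worktop, with 12 holes on this vertical axis; the shut bar's tongue lies between them.
- parking_eye (a point): Centre of the upper face of the parking lug (12 hole, top 130 above the worktop) outside the left wall, where the pin is parked.
- pin: Locking pin, upright in the parking lug: black round head 22 diameter, 34 high, on a metal shank 8 diameter, 63 long with a tapered end; 0.06 kg. Origin at the centre of the head's underside (the shoulder that rests on the lug); z up.
- pin_tip (a point): Lower end of the pin's shank, 63 below the pin's origin.
Things that resemble listed ones, but are neither listed nor needed, are in the scene too. What is shaped like the jar but orange is not meant.

How it is judged:
On the way, in this order (a step that is already met when the one before it is completed fails the run):
1. the jar stands upright on the worktop (height (world z) of jar below 0.006 m and angle between jar's own z axis and vertical below 0.1 rad), for 0.2 s.
2. the tray is fully home (x of tray in the frame of carrier above 0.126 m), for 0.2 s.
At the end, for the whole second after the job is handed in: Jar upright and still on the worktop; tray on its runners within 5 mm of fully home, five cups upright on it; bar within 0.03 rad of shut; pin upright and still through the hasp eyes, tip within 5 mm of their axis, head within 6 mm of the upper lug (all of step 1 and height (world z) of jar above -0.01 m and linear speed of each of jar, pin below 0.02 m/s and x of tray in the frame of carrier above 0.126 m and z of tray in the frame of carrier between 0.04 and 0.05 m and value of joint retaining_bar below 0.03 rad and horizontal distance between pin_tip and hasp_eye below 0.005 m and distance between pin and hasp_eye below 0.006 m and angle between pin's own z axis and vertical below 0.1 rad and angle between each of cup_1, cup_2, cup_3, cup_4, cup_5's own z axis and vertical below 0.2 rad and z of cup_1 in the frame of tray between -0.005 and 0.012 m and z of cup_2 in the frame of tray between -0.005 and 0.012 m and z of cup_3 in the frame of tray between -0.005 and 0.012 m and z of cup_4 in the frame of tray between -0.005 and 0.012 m and z of cup_5 in the frame of tray between -0.005 and 0.012 m); the robot touches nothing.
It fails at once if a cup or the jar is knocked over (angle between any of cup_1, cup_2, cup_3, cup_4, cup_5, jar's own z axis and vertical above 0.7 rad).
It also fails if it takes over 72 s, if anything falls off the work surface, if the arm or the gripper's body presses on something with over 40 N, if the wrist force passes 120 N, or if a joint passes its speed limit or range.

## Working session

There is one attempt and no reset: what is moved stays moved. The work goes in short steps, Python scripts to look and compute and a shell command to move; the robot and the scene stay as the last step left them, time stands still between calls to the robot, and variables do not carry over. Pictures are saved under pics/ and viewed, at most 10 in all, crops included, and the job is handed in when it is done.

```bash
mkdir -p pics; ls
cat > h.py <<'E'
import numpy as np,cv2
from bench import ctrl
def snap(n):
    c=ctrl.camera(n); np.savez(f'/tmp/{n}.npz',**{k:np.array(v) for k,v in c.items()}); return c
def load(n): return dict(np.load(f'/tmp/{n}.npz'))
def px(c,u,v,z=None,h=None):
    """pixel -> world; at world height h if given, else by depth"""
    p=cv2.undistortPoints(np.array([[[u,v]]],float),np.array(c['K'],float),np.array(c['distortion'],float))[0,0]
    T=np.array(c['pose']); d=np.array([p[0],p[1],1.])
    if h is not None:
        r=T[:3,:3]@d; s=(h-T[2,3])/r[2]
    else:
        s=z if z else float(c['range_z'][int(round(v)),int(round(u))])
    return T[:3,:3]@(d*s)+T[:3,3]
def proj(c,P):
    T=np.linalg.inv(np.array(c['pose'])); q,_=cv2.projectPoints(np.array(P,float).reshape(-1,3),cv2.Rodrigues(T[:3,:3])[0],T[:3,3],np.array(c['K'],float),np.array(c['distortion'],float)); return q[:,0]
E
python3 - <<'E'
from h import *
for n in('scene','top'):
    c=snap(n); cv2.imwrite(f'pics/{n}0.png',cv2.resize(c['color'][:,:,::-1],(800,600),interpolation=cv2.INTER_CUBIC)); print(c['pose'])
print(ctrl.get_obs())
E
```

```text
pics
[[-0.90427463 -0.23962355  0.35336659  0.17720395]
 [-0.42666463  0.53750036 -0.72735869  0.91265221]
 [-0.0156424  -0.80850103 -0.58828683  0.68355545]
 [ 0.          0.          0.          1.        ]]
[[-5.26200170e-03 -9.83749867e-01  1.79467295e-01  3.94935111e-01]
 [-9.99985879e-01  5.31014560e-03 -2.12140960e-04  1.88868418e-01]
 [-7.44303829e-04 -1.79465877e-01 -9.83763917e-01  9.58600306e-01]
 [ 0.00000000e+00  0.00000000e+00  0.00000000e+00  1.00000000e+00]]
{'time_s': 0.1, 'q': array([-1.51031064e+00,  1.81467086e-01,  1.60788740e+00, -4.76648866e-05,
        1.35382641e+00, -2.06268142e-01]), 'dq': array([-0.00068755, -0.00013741, -0.00311917, -0.00169748, -0.00109449,
        0.00011294]), 'joint_efforts': array([ 6.38770598e-04, -4.45876372e+01, -3.52237594e+01, -2.19023236e-04,
        4.16971918e-03,  2.89364334e-05]), 'eef_pos': array([ 0.15156121, -0.55416338,  0.23848401]), 'eef_rot': array([-7.93707558e-04,  9.91117480e-01,  1.32986877e-01,  3.46254538e-05]), 'wrist_force': array([-0.49308455,  0.40185898,  0.40783722]), 'torque': array([-0.02212201,  0.05853996,  0.02462501]), 'grasp_force': 0.0, 'opening': 0.9993286954040869}
```

View pics/scene0.png

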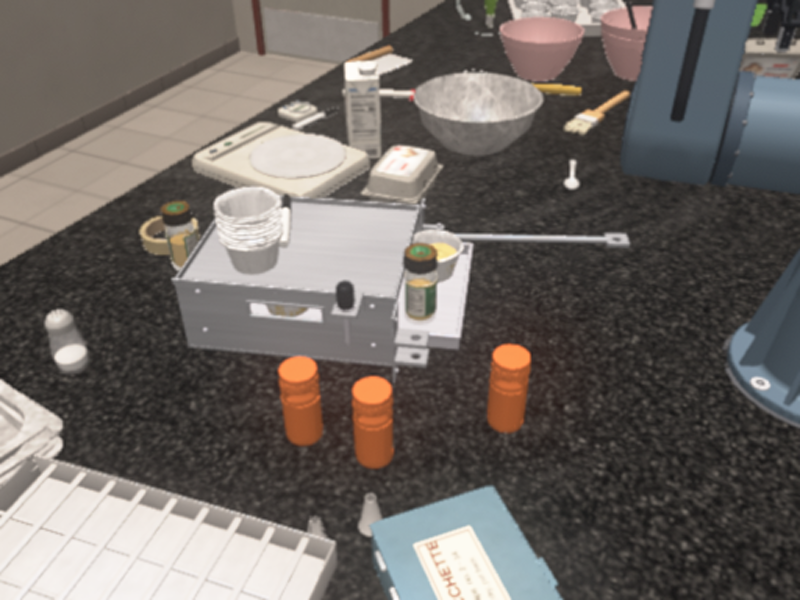

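View pics/top0.png

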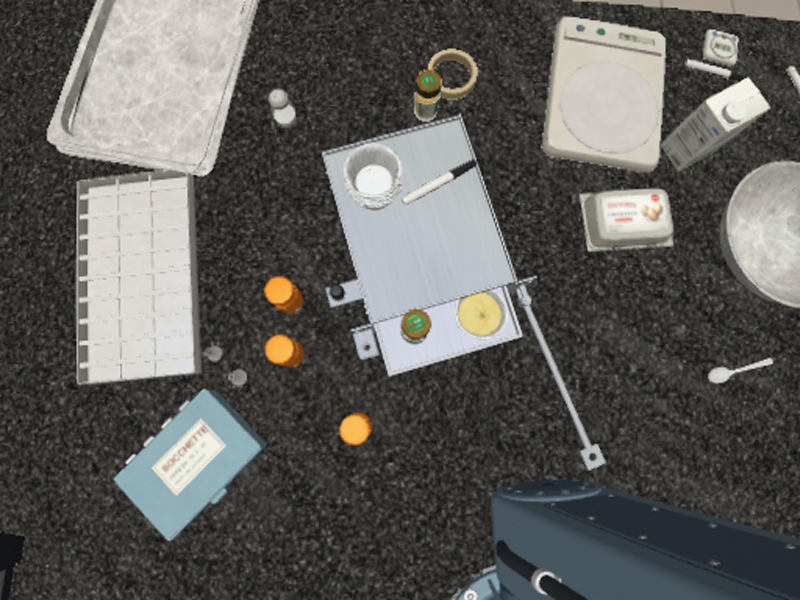

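Top picture (800 scale): jar at (415,323), cup_5 at (480,313), pin head (337,292), hasp eye (366,347), hinge (523,297), bar's eye (592,457); the orange shakers stand left of and in front of the hasp. I'll enlarge the working area.

Run:
```python
from h import *
c=load('top'); im=c['color'][165:305,195:395,::-1]  # x4
cv2.imwrite('pics/crop0.png',cv2.resize(im,(800,560),interpolation=cv2.INTER_CUBIC))
s=.64
for n,u,v,h in [('jar',415,323,.153),('cup5',480,313,.096),('pin',337,292,.164),('hasp',366,347,.078),('hinge',523,297,.06),('eye',592,457,.063),('deckFL',371,324,.124),('deckFR',516,283,.124),('deckBL',323,153,.124),('deckBR',461,116,.124),('trayFL',390,375,.067),('trayFR',522,338,.067),('or1',283,290,.1),('or2',283,350,.1),('or3',355,429,.1)]:
    print(n,px(c,u*s,v*s,h=h).round(4),px(c,u*s,v*s).round(4))
```

```text
jar [0.4965 0.1595 0.153 ] [0.4962 0.1595 0.1553]
cup5 [0.5189 0.0546 0.096 ] [0.5208 0.0525 0.0828]
pin [0.5413 0.2734 0.164 ] [0.5414 0.2734 0.1638]
hasp [0.4679 0.2352 0.078 ] [ 4.744e-01  2.393e-01 -3.000e-04]
hinge [ 0.5504 -0.0235  0.06  ] [ 0.5468 -0.0186  0.0807]
eye [ 0.2915 -0.1227  0.063 ] [ 0.2845 -0.1439  0.0019]
deckFL [0.499  0.2253 0.124 ] [0.499  0.2253 0.1239]
deckFR [0.5613 0.0015 0.124 ] [5.626e-01 1.000e-04 1.175e-01]
deckBL [0.7777 0.3039 0.124 ] [0.7769 0.3037 0.1257]
deckBR [0.842  0.0784 0.124 ] [0.9078 0.0622 0.0012]
trayFL [0.4238 0.1972 0.067 ] [0.4238 0.1972 0.0661]
trayFR [ 0.4817 -0.0171  0.067 ] [ 0.4882 -0.0326 -0.    ]
or1 [0.5568 0.3661 0.1   ] [0.5556 0.3648 0.1064]
or2 [0.4618 0.3633 0.1   ] [0.4614 0.3622 0.1053]
or3 [0.3415 0.2504 0.1   ] [0.3419 0.2499 0.1068]
```

View pics/crop0.png

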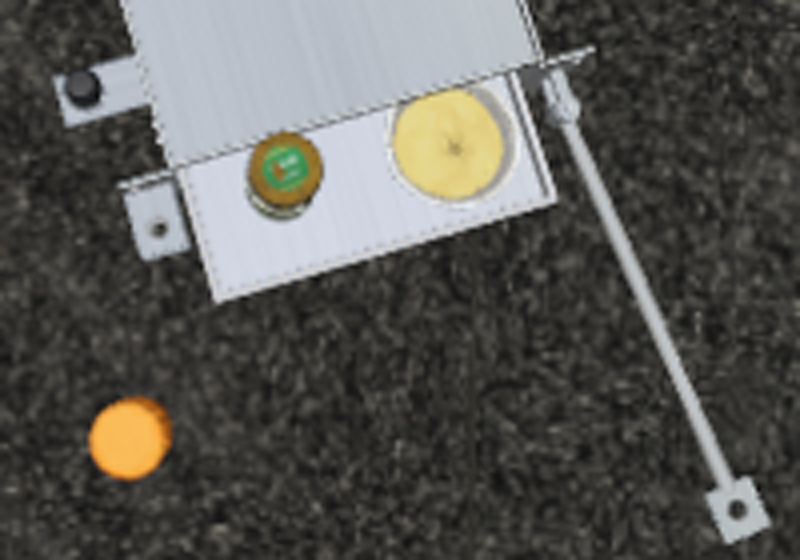

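```bash
cat >> h.py <<'E'
from scipy.spatial.transform import Rotation as Ro
def plan(*ts):
    "shares (tool axes) from the present pose to each world target"
    o=ctrl.get_obs(); w,x,y,z=o['eef_rot']; R=Ro.from_quat([x,y,z,w]).as_matrix()
    print('t',round(o['time_s'],2),'tcp',o['eef_pos'].round(4),'yaw',np.degrees(np.arctan2(R[1,0],R[0,0])).round(2),'F',o['wrist_force'].round(1),'op',round(o['opening'],3),'gf',round(o['grasp_force'],1))
    for t in ts: print(t,(R.T@(np.array(t)-o['eef_pos'])/.2).round(3))
E
cat > car.py <<'E'
from h import *
try: C=np.load('car.npy')
except Exception: C=None
def car(x,y,z):
    a=C[2]; return (round(C[0]+x*np.cos(a)-y*np.sin(a),4),round(C[1]+x*np.sin(a)+y*np.cos(a),4),z)
E
python3 - <<'E'
from h import *
from scipy.optimize import least_squares
c=load('top')
# per-pixel world cloud
H,W=c['range_z'].shape; uu,vv=np.meshgrid(np.arange(W),np.arange(H))
p=cv2.undistortPoints(np.stack([uu,vv],-1).reshape(-1,1,2).astype(float),c['K'].astype(float),c['distortion'].astype(float))[:,0]
d=c['range_z'].reshape(-1,1); P=(np.c_[p,np.ones(len(p))]*d)@c['pose'][:3,:3].T+c['pose'][:3,3]
def top(x,y,r,lo,hi,n):
    m=(np.hypot(P[:,0]-x,P[:,1]-y)<r)&(P[:,2]>lo)&(P[:,2]<hi); q=P[m]; print(n,len(q),q.mean(0).round(4),q.min(0).round(4),q.max(0).round(4), 'mid',((q.min(0)+q.max(0))/2).round(4))
top(.4965,.1595,.04,.145,.17,'jar'); top(.541,.273,.025,.155,.175,'pin'); top(.519,.053,.045,.075,.11,'cup'); top(.342,.25,.04,.09,.12,'or3'); top(.467,.235,.025,.07,.085,'hasp lug')
m=(P[:,2]>.119)&(P[:,2]<.129)&(P[:,0]>.45)&(P[:,0]<.9)&(P[:,1]<.36)&(P[:,1]>-.05)
r=cv2.minAreaRect((P[m][:,:2]*1000).astype(np.float32)); print(r, cv2.boxPoints(r))
g=lambda u,v:(195+(u+.5)/4-.5,165+(v+.5)/4-.5)
hs=px(c,*g(159,228),h=.078); ey=px(c,*g(737,510),h=.063); print('hasp',hs,'eye',ey)
k=[(hs[:2],(-.028,.135)),(px(c,*g(172,170),h=.124)[:2],(0,.118)),(px(c,*g(543,61),h=.124)[:2],(0,-.118)),(px(c,323*.64,153*.64,h=.124)[:2],(.29,.118)),(px(c,461*.64,116*.64,h=.124)[:2],(.29,-.118))]
def f(C):
    a=C[2]; return np.concatenate([w-[C[0]+x*np.cos(a)-y*np.sin(a),C[1]+x*np.sin(a)+y*np.cos(a)] for w,(x,y) in k])
s=least_squares(f,[.53,.113,.273]); print('carrier',s.x,np.degrees(s.x[2]),(s.fun*1000).round(1)); np.save('car.npy',s.x)
E
python3 - <<'E'
from car import *
print('hinge',car(-.028,-.135,.06),'hasp',car(-.028,.135,.078)); plan((.4965,.1595,.239))
E
```

```text
jar 282 [0.4957 0.1592 0.1539] [0.4751 0.1378 0.1455] [0.517  0.1792 0.1598] mid [0.496  0.1585 0.1527]
pin 72 [0.5429 0.2757 0.1631] [0.5332 0.2661 0.1555] [0.5529 0.2867 0.1669] mid [0.543  0.2764 0.1612]
cup 819 [0.5188 0.0508 0.0836] [0.4796 0.0124 0.075 ] [0.5558 0.0949 0.1008] mid [0.5177 0.0536 0.0879]
or3 285 [0.3429 0.2523 0.1058] [0.3225 0.2316 0.091 ] [0.364  0.2752 0.1108] mid [0.3432 0.2534 0.1009]
hasp lug 161 [0.472  0.2364 0.0784] [0.4508 0.2111 0.0701] [0.4908 0.2533 0.0821] mid [0.4708 0.2322 0.0761]
((652.036376953125, 170.04681396484375), (340.8858337402344, 307.42962646484375), 21.441123962402344) [[437.1995   250.81905 ]
 [549.57886  -35.334515]
 [866.8733    89.27458 ]
 [754.4939   375.42813 ]]
hasp [0.46900247 0.23484087 0.078     ] eye [ 0.29236956 -0.12274002  0.063     ]
carrier [0.53166221 0.11256002 0.275942  ] 15.810312241088944 [ 1.1  0.   0.  -1.3  0.6  2.  -0.8 -1.2 -0.8  0.4]
hinge (np.float64(0.5415), np.float64(-0.025), 0.06) hasp (np.float64(0.4679), np.float64(0.2348), 0.078)
t 0.1 tcp [ 0.1516 -0.5542  0.2385] yaw 15.28 F [-0.5  0.4  0.4] op 0.999 gf 0.0
(0.4965, 0.1595, 0.239) [ 2.604 -2.987  0.003]
```

```bash
python3 -m handwheel '[[[0.9,-1,0,0],[0.9,-1,0,0],[0.9,-1,0,0],[0.9,-1,0,0],[0.9,-1,0,0]]]' 
python3 -m handwheel '[[[0.9,-1,0,0],[0.9,-1,0,0],[0.9,-1,0,0],[0.9,-1,0,0],[0.9,-1,0,0]]]' 75
python3 -c "
from h import *
plan((.496,.159,.20),(.496,.159,.117))"
```

```text
time_s: 0.72
eef_pos: [0.2734, -0.3113, 0.2389]
eef_rot: [-0.0, 0.991, 0.134, 0.0]
wrist_force: [-0.3, -0.6, 0.7]
opening: 0.997
grasp_force: 0.0
time_s: 1.35
eef_pos: [0.3944, -0.0714, 0.2393]
eef_rot: [-0.0, 0.991, 0.135, 0.0]
wrist_force: [-1.6, -0.9, -0.4]
opening: 0.878
grasp_force: 0.0
t 1.35 tcp [ 0.3944 -0.0714  0.2393] yaw 15.52 F [-1.6 -0.9 -0.4] op 0.878 gf 0.0
(0.496, 0.159, 0.2) [ 0.798 -0.974  0.197]
(0.496, 0.159, 0.117) [ 0.797 -0.974  0.612]
```

```bash
python3 -m handwheel '[[[0.8,-0.97,0.1,0],[0.8,-0.97,0.1,0],[0.8,-0.97,0.1,0],[0.8,-0.97,0.1,0],[0.8,-0.97,0.1,0],[0.8,-0.97,0.1,0]]]' 
python3 -c "
from h import *
c=snap('top');cv2.imwrite('pics/jar1.png',cv2.resize(c['color'][125:285,195:355,::-1],(560,560),interpolation=cv2.INTER_CUBIC))
plan((.496,.159,.117))"
```

```text
time_s: 2.1
eef_pos: [0.4965, 0.1551, 0.2186]
eef_rot: [0.0, 0.991, 0.133, -0.001]
wrist_force: [0.0, -0.8, -0.0]
opening: 0.876
grasp_force: 0.0
t 2.15 tcp [0.4965 0.1544 0.219 ] yaw 15.25 F [-0.4  0.   0.1] op 0.882 gf 0.0
(0.496, 0.159, 0.117) [ 0.004 -0.023  0.51 ]
```

View pics/jar1.png

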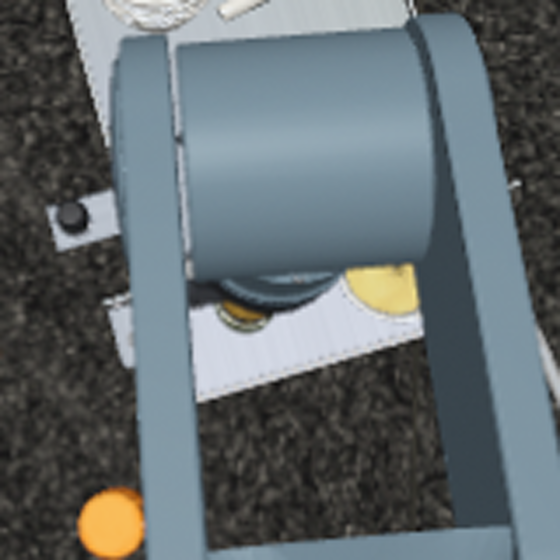

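The arm hides the grasp from the top camera; the jar (245,315) and cup_5 (385,285) are undisturbed. Descending.

```bash
python3 -m handwheel '[[[0,-0.02,0.25,0],[0,-0.02,0.45,0],[0,-0.02,0.51,0],[0,-0.02,0.51,0]]]'
python3 -m handwheel '[[[0,0,0,0],[0,0,0,0],[0,0,0,0],[0,0,0,0],[0,0,0,0]]]' 30
python3 -c "
from h import *
plan()"
```

```text
time_s: 2.65
eef_pos: [0.4957, 0.1583, 0.1176]
eef_rot: [0.0, 0.991, 0.132, -0.0]
wrist_force: [-0.0, -0.4, 0.6]
opening: 0.878
grasp_force: 0.0
time_s: 3.28
eef_pos: [0.4971, 0.1592, 0.1193]
eef_rot: [0.0, 0.991, 0.133, 0.002]
wrist_force: [-0.7, -2.3, 8.2]
opening: 0.502
grasp_force: 60.0
t 3.27 tcp [0.4971 0.1592 0.1193] yaw 15.31 F [-0.7 -2.3  8.2] op 0.502 gf 60.0
```

```bash
python3 -m handwheel '[[[0,0,-0.2,0],[0,0,-0.55,0],[0,0,-0.55,0],[0,0,-0.55,0]]]'
python3 -c "
from h import *
plan((.51,-.22,.229),(.51,-.22,.074))"
```

```text
time_s: 3.78
eef_pos: [0.4957, 0.1594, 0.2279]
eef_rot: [0.0, 0.991, 0.133, 0.001]
wrist_force: [-0.1, 0.1, -1.9]
opening: 0.502
grasp_force: 61.0
t 3.77 tcp [0.4957 0.1594 0.2279] yaw 15.3 F [-0.1  0.1 -1.9] op 0.502 gf 61.0
(0.51, -0.22, 0.229) [-0.432  1.849 -0.006]
(0.51, -0.22, 0.074) [-0.433  1.848  0.769]
```

```bash
python3 -m handwheel '[[[-0.21,0.95,0,0],[-0.21,0.95,0,0],[-0.21,0.95,0,0],[-0.21,0.95,0,0]]]'
python3 -m handwheel '[[[-0.22,0.9,0,0],[-0.22,0.9,0,0],[-0.22,0.9,0,0],[-0.22,0.9,0.4,0],[-0.22,0.9,0.6,0],[-0.22,0.9,0.72,0],[-0.22,0.9,0.72,0]]]'
python3 -c "
from h import *
plan((.51,-.22,.072))"
```

```text
time_s: 4.28
eef_pos: [0.504, -0.0384, 0.2251]
eef_rot: [-0.0, 0.991, 0.13, -0.002]
wrist_force: [-0.0, 1.2, -1.8]
opening: 0.501
grasp_force: 61.3
time_s: 5.15
eef_pos: [0.5077, -0.2175, 0.0794]
eef_rot: [-0.003, 0.991, 0.133, -0.003]
wrist_force: [0.4, -0.1, -1.1]
opening: 0.5
grasp_force: 61.6
t 5.15 tcp [ 0.5077 -0.2175  0.0794] yaw 15.33 F [ 0.4 -0.1 -1.1] op 0.5 gf 61.6
(0.51, -0.22, 0.072) [0.008 0.015 0.037]
```

```bash
python3 -m handwheel '[[[0,0,0,0],[0,0,0.02,0],[0,0,0.03,0],[0,0,0.03,0],[0,0,0.03,0]]]'; python3 -c "
from h import *
plan((.51,-.22,.0715))"
```

```text
time_s: 5.78
eef_pos: [0.5102, -0.2204, 0.0776]
eef_rot: [0.0, 0.991, 0.133, 0.0]
wrist_force: [-0.2, 0.1, -1.1]
opening: 0.499
grasp_force: 61.6
t 5.78 tcp [ 0.5102 -0.2204  0.0776] yaw 15.28 F [-0.2  0.1 -1.1] op 0.499 gf 61.6
(0.51, -0.22, 0.0715) [-0.001 -0.002  0.03 ]
```

```bash
python3 -m handwheel '[[[0,0,0.015,0],[0,0,0.025,0],[0,0,0.025,0]]]'; python3 -m handwheel '[[[0,0,0.007,0],[0,0,0.007,0]]]'
```

```text
time_s: 6.15
eef_pos: [0.5099, -0.2202, 0.0719]
eef_rot: [-0.0, 0.991, 0.133, -0.0]
wrist_force: [-1.0, 1.1, -0.6]
opening: 0.502
grasp_force: 61.6
time_s: 6.4
eef_pos: [0.5104, -0.2204, 0.0713]
eef_rot: [0.0, 0.991, 0.133, 0.0]
wrist_force: [-1.3, 0.1, 4.8]
opening: 0.501
grasp_force: 61.6
```

```bash
python3 -m handwheel '[[[0,0,0,0],[0,0,0,0],[0,0,0,0],[0,0,0,0]]]' 80; python3 -m handwheel '[[[0,0,-0.25,0],[0,0,-0.55,0],[0,0,-0.75,0],[0,0,-0.75,0]]]'
python3 - <<'E'
from car import *
c=snap('scene');cv2.imwrite('pics/jar2.png',cv2.resize(c['color'][60:300,100:420,::-1],(640,480),interpolation=cv2.INTER_CUBIC))
print(C); plan(car(-.16,0,.22),car(-.16,0,.065))
E
```

```text
time_s: 6.9
eef_pos: [0.5101, -0.2203, 0.0708]
eef_rot: [-0.0, 0.991, 0.133, -0.0]
wrist_force: [-0.4, -1.5, 1.7]
opening: 0.937
grasp_force: 0.0
time_s: 7.4
eef_pos: [0.5122, -0.2217, 0.2253]
eef_rot: [0.003, 0.991, 0.133, 0.003]
wrist_force: [-0.5, -0.2, -0.2]
opening: 0.938
grasp_force: 0.0
[0.53166221 0.11256002 0.275942  ]
t 7.45 tcp [ 0.511  -0.2209  0.2226] yaw 15.29 F [ 0.   0.3 -1. ] op 0.935 gf 0.0
(np.float64(0.3777), np.float64(0.069), 0.22) [-0.261 -1.574  0.008]
(np.float64(0.3777), np.float64(0.069), 0.065) [-0.262 -1.576  0.783]
```

View pics/jar2.png

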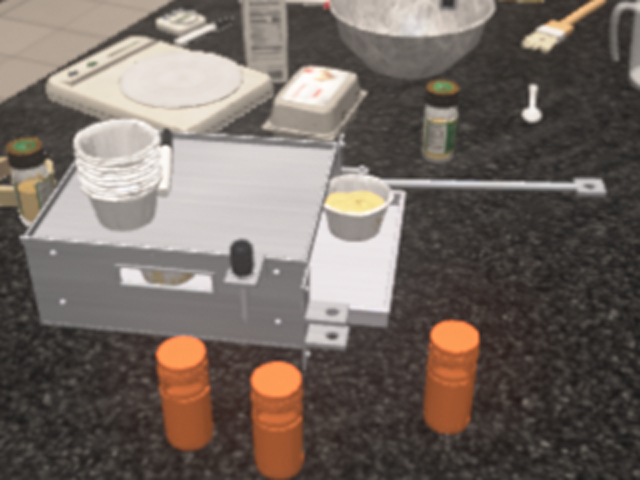

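Jar stands upright on the worktop at (438,120) of the crop, cup_5 and bar untouched. Next: closed fingers in front of the tray.

```bash
python3 -m handwheel '[[[-0.13,-0.8,0,0],[-0.13,-0.8,0,0],[-0.13,-0.8,0,0],[-0.13,-0.8,0,0]]]' 0
python3 -m handwheel '[[[-0.13,-0.77,0,0],[-0.13,-0.77,0,0],[-0.13,-0.77,0,0],[-0.13,-0.77,0.4,0],[-0.13,-0.77,0.7,0],[-0.13,-0.77,0.77,0],[-0.13,-0.77,0.77,0],[-0.13,-0.77,0.77,0]]]'
python3 - <<'E'
from car import *
plan(car(-.16,0,.064),car(-.11,0,.064),car(-.03,0,.064))
E
```

```text
time_s: 7.95
eef_pos: [0.441, -0.0704, 0.2191]
eef_rot: [-0.001, 0.991, 0.134, -0.001]
wrist_force: [0.0, -0.5, -0.1]
opening: 0.078
grasp_force: 0.0
time_s: 8.95
eef_pos: [0.3782, 0.0684, 0.0676]
eef_rot: [0.0, 0.991, 0.133, 0.0]
wrist_force: [0.1, -0.3, -0.1]
opening: -0.002
grasp_force: 0.0
t 8.95 tcp [0.3782 0.0684 0.0676] yaw 15.26 F [ 0.1 -0.3 -0.1] op -0.002 gf 0.0
(np.float64(0.3777), np.float64(0.069), 0.064) [-0.002 -0.004  0.018]
(np.float64(0.4258), np.float64(0.0826), 0.064) [ 0.248 -0.006  0.018]
(np.float64(0.5028), np.float64(0.1044), 0.064) [ 0.648 -0.01   0.018]
```

```bash
python3 -m handwheel '[[[0,0,0.018,0],[0.12,0,0.018,0],[0.22,0,0.018,0],[0.28,0,0.018,0],[0.32,0,0.018,0],[0.36,0,0.018,0],[0.4,0,0.018,0],[0.44,0,0.018,0],[0.48,0,0.018,0],[0.5,0,0.018,0]]]'
python3 - <<'E'
from car import *
plan(car(-.03,0,.064))
E
```

```text
time_s: 10.2
eef_pos: [0.4729, 0.0953, 0.0629]
eef_rot: [-0.0, 0.991, 0.133, -0.001]
wrist_force: [-5.2, -1.2, 4.6]
opening: -0.0
grasp_force: 2.7
t 10.2 tcp [0.4729 0.0953 0.0629] yaw 15.3 F [-5.2 -1.2  4.6] op -0.0 gf 2.7
(np.float64(0.5028), np.float64(0.1044), 0.064) [ 0.156 -0.004 -0.006]
```

```bash
python3 -m handwheel '[[[0.03,0,-0.006,0],[0.06,0,-0.006,0],[0.09,0,-0.006,0],[0.11,0,-0.006,0],[0.125,0,-0.006,0],[0.135,0,-0.006,0],[0.135,0,-0.006,0]]]'
python3 - <<'E'
from car import *
plan(car(-.03,0,.064))
E
```

```text
time_s: 11.08
eef_pos: [0.5, 0.1024, 0.0646]
eef_rot: [0.0, 0.991, 0.133, 0.0]
wrist_force: [-1.1, -0.4, -1.6]
opening: 0.004
grasp_force: 0.8
t 11.07 tcp [0.5    0.1024 0.0646] yaw 15.29 F [-1.1 -0.4 -1.6] op 0.004 gf 0.8
(np.float64(0.5028), np.float64(0.1044), 0.064) [ 0.016 -0.006  0.003]
```

```bash
python3 -m handwheel '[[[0.01,0,0,0],[0.015,0,0,0],[0.015,0,0,0]]]'; python3 -m handwheel '[[[0.01,0,0,0],[0.015,0,0,0],[0.015,0,0,0]]]'
python3 - <<'E'
from car import *
plan(car(-.03,0,.064))
E
```

```text
time_s: 11.45
eef_pos: [0.5027, 0.1032, 0.0646]
eef_rot: [0.0, 0.991, 0.133, 0.0]
wrist_force: [-2.3, -0.2, 0.3]
opening: -0.0
grasp_force: 1.5
time_s: 11.82
eef_pos: [0.5051, 0.1038, 0.0645]
eef_rot: [0.0, 0.991, 0.133, -0.001]
wrist_force: [-6.5, -2.2, 3.6]
opening: 0.002
grasp_force: 3.2
t 11.82 tcp [0.5051 0.1038 0.0645] yaw 15.29 F [-6.5 -2.2  3.6] op 0.002 gf 3.2
(np.float64(0.5028), np.float64(0.1044), 0.064) [-0.01  -0.006  0.003]
```

Keep nudging until a firm stop.

```bash
for i in 1; do python3 -m handwheel '[[[0.015,0,0,0],[0.015,0,0,0]]]'; done;  python3 -m handwheel '[[[0.015,0,0,0],[0.015,0,0,0]]]';python3 -m handwheel '[[[0.015,0,0,0],[0.015,0,0,0]]]'
```

```text
time_s: 12.08
eef_pos: [0.5051, 0.1041, 0.0639]
eef_rot: [0.0, 0.991, 0.133, -0.004]
wrist_force: [-15.1, -6.0, 11.0]
opening: 0.006
grasp_force: 8.4
time_s: 12.32
eef_pos: [0.5052, 0.1043, 0.0633]
eef_rot: [0.0, 0.991, 0.134, -0.007]
wrist_force: [-24.4, -9.6, 18.2]
opening: -0.001
grasp_force: 13.4
time_s: 12.58
eef_pos: [0.5052, 0.1045, 0.0628]
eef_rot: [0.001, 0.991, 0.134, -0.011]
wrist_force: [-34.6, -12.9, 26.2]
opening: -0.001
grasp_force: 18.8
```

```bash
python3 -m handwheel '[[[-0.1,0,0,0],[-0.3,0,-0.1,0],[-0.5,0,-0.3,0],[-0.6,0.2,-0.35,0],[-0.6,0.3,-0.35,0],[-0.6,0.3,-0.35,0]]]'
python3 - <<'E'
from car import *
c=snap('top');cv2.imwrite('pics/tray1.png',cv2.resize(c['color'][125:325,175:400,::-1],(675,600),interpolation=cv2.INTER_CUBIC))
plan((.372,-.14,.13),(.372,-.14,.06))
E
```

```text
time_s: 13.32
eef_pos: [0.4159, 0.0156, 0.1356]
eef_rot: [0.001, 0.991, 0.132, 0.002]
wrist_force: [0.5, 1.3, 0.4]
opening: 0.002
grasp_force: 0.0
t 13.38 tcp [0.4152 0.0165 0.135 ] yaw 15.19 F [ 0.6  0.9 -0.4] op 0.003 gf 0.0
(0.372, -0.14, 0.13) [-0.414  0.698  0.025]
(0.372, -0.14, 0.06) [-0.414  0.698  0.375]
```

View pics/tray1.png

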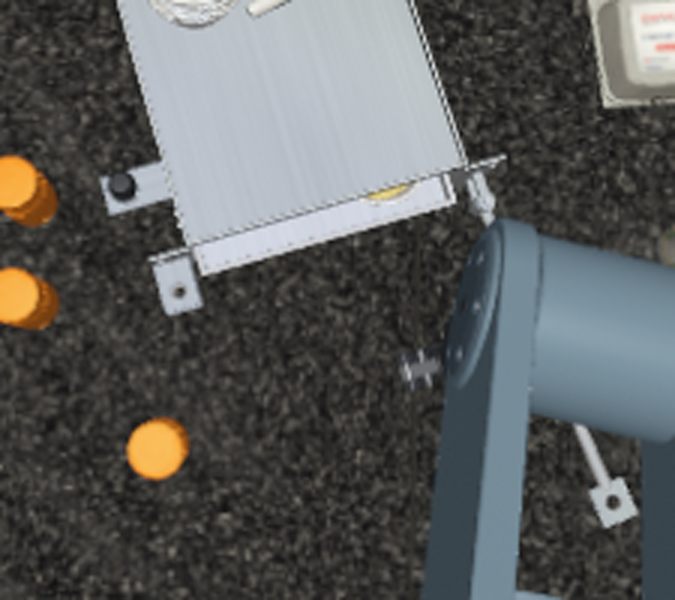

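Tray front edge runs (205,272)–(455,203), parallel to the deck, cup_5 just under the lip; the bar is unmoved with eye at (613,502). I'll check the tray's x and go round the bar.

```bash
python3 -m handwheel '[[[-0.41,0.7,0,0],[-0.41,0.7,0,0],[-0.41,0.7,0.03,0],[-0.41,0.7,0.2,0],[-0.41,0.7,0.375,0],[-0.41,0.7,0.375,0],[-0.41,0.7,0.375,0]]]'
python3 - <<'E'
from car import *
c=load('top'); a=C[2]; R=np.array([[np.cos(a),np.sin(a)],[-np.sin(a),np.cos(a)]])
for u,v in((205,272),(455,203)): print(R@(px(c,175+u/3,125+v/3,h=.067)[:2]-C[:2]))
hx,hy,_=car(-.028,-.135,0)
L=[]
for deg,r,off in((85,.2,.025),(65,.2,.022),(45,.2,.022),(25,.2,.022),(10,.2,.022),(3,.2,.02),(0,.2,.016)):
    t=np.radians(deg)  # carrier frame: bar dir (-sin, cos); outward normal (-cos,-sin)
    L.append(car(-.028-r*np.sin(t)-off*np.cos(t),-.135+r*np.cos(t)-off*np.sin(t),.06))
plan(*L)
E
```

```text
time_s: 14.25
eef_pos: [0.3728, -0.1397, 0.0603]
eef_rot: [0.0, 0.991, 0.133, 0.0]
wrist_force: [-0.3, 0.7, 1.0]
opening: -0.0
grasp_force: 0.0
[-0.01769997  0.10922321]
[-0.02034945 -0.1119402 ]
t 14.25 tcp [ 0.3728 -0.1397  0.0603] yaw 15.34 F [-0.3  0.7  1. ] op -0.0 gf 0.0
(np.float64(0.3497), np.float64(-0.087), 0.06) [-0.042 -0.285  0.001]
(np.float64(0.3406), np.float64(-0.0147), 0.06) [ 0.01  -0.645  0.001]
(np.float64(0.3562), np.float64(0.0534), 0.06) [ 0.175 -0.953  0.001]
(np.float64(0.3941), np.float64(0.112), 0.06) [ 4.360e-01 -1.186e+00  1.000e-03]
(np.float64(0.4346), np.float64(0.1455), 0.06) [ 6.750e-01 -1.293e+00  1.000e-03]
(np.float64(0.4581), np.float64(0.1579), 0.06) [ 8.050e-01 -1.322e+00  1.000e-03]
(np.float64(0.4716), np.float64(0.1631), 0.06) [ 8.770e-01 -1.329e+00  1.000e-03]
```

```bash
python3 -m handwheel '[[[-0.02,-0.1,0,0],[-0.03,-0.2,0,0],[-0.04,-0.3,0,0],[-0.03,-0.42,0,0],[-0.01,-0.54,0,0],[0.01,-0.65,0,0],[0.05,-0.75,0,0],[0.11,-0.85,0,0],[0.175,-0.95,0,0],[0.175,-0.95,0,0]]]'
python3 - <<'E'
from car import *
L=[]
for deg,r,off in((25,.2,.022),(10,.2,.022),(3,.2,.02),(0,.2,.016)):
    t=np.radians(deg)
    L.append(car(-.028-r*np.sin(t)-off*np.cos(t),-.135+r*np.cos(t)-off*np.sin(t),.06))
plan(*L)
E
```

```text
time_s: 15.5
eef_pos: [0.355, 0.0542, 0.0596]
eef_rot: [-0.0, 0.991, 0.135, -0.0]
wrist_force: [-0.8, -0.0, 0.1]
opening: -0.004
grasp_force: 0.0
t 15.5 tcp [0.355  0.0542 0.0596] yaw 15.49 F [-0.8 -0.   0.1] op -0.004 gf 0.0
(np.float64(0.3941), np.float64(0.112), 0.06) [ 0.265 -0.226 -0.002]
(np.float64(0.4346), np.float64(0.1455), 0.06) [ 0.505 -0.334 -0.002]
(np.float64(0.4581), np.float64(0.1579), 0.06) [ 0.635 -0.362 -0.002]
(np.float64(0.4716), np.float64(0.1631), 0.06) [ 0.707 -0.369 -0.002]
```

```bash
python3 -m handwheel '[[[0.07,-0.08,0,0],[0.16,-0.16,0,0],[0.265,-0.226,0,0],[0.35,-0.27,0,0],[0.43,-0.31,0,0],[0.505,-0.334,0,0],[0.57,-0.35,0,0],[0.63,-0.36,0,0],[0.68,-0.365,0,0],[0.7,-0.365,0,0]]]'
python3 - <<'E'
from car import *
plan(car(-.044,.065,.06))
E
```

```text
time_s: 16.75
eef_pos: [0.4722, 0.16, 0.0595]
eef_rot: [-0.0, 0.991, 0.133, 0.0]
wrist_force: [0.3, 0.2, 0.3]
opening: -0.001
grasp_force: 0.2
t 16.75 tcp [0.4722 0.16   0.0595] yaw 15.29 F [0.3 0.2 0.3] op -0.001 gf 0.2
(np.float64(0.4716), np.float64(0.1631), 0.06) [ 0.001 -0.016 -0.002]
```

```bash
python3 -m handwheel '[[[0.01,0,0,0],[0.015,0,0,0]]]'; python3 -m handwheel '[[[0.01,0,0,0],[0.01,0,0,0]]]';python3 -m handwheel '[[[0.01,0,0,0],[0.01,0,0,0]]]'
```

```text
time_s: 17.0
eef_pos: [0.4742, 0.1607, 0.0594]
eef_rot: [-0.0, 0.991, 0.133, -0.0]
wrist_force: [-0.0, -0.4, 0.1]
opening: -0.003
grasp_force: 0.2
time_s: 17.25
eef_pos: [0.4749, 0.1609, 0.0592]
eef_rot: [0.0, 0.991, 0.133, -0.002]
wrist_force: [-5.9, -1.6, 3.8]
opening: -0.003
grasp_force: 2.7
time_s: 17.5
eef_pos: [0.475, 0.1611, 0.0587]
eef_rot: [0.0, 0.991, 0.133, -0.004]
wrist_force: [-10.7, -4.5, 8.7]
opening: -0.003
grasp_force: 5.7
```

```bash
python3 -m handwheel '[[[0.02,0,0,0],[0.02,0,0,0],[-0.2,0,0,0],[-0.4,0.2,-0.3,0],[-0.4,0.6,-0.7,0],[-0.4,0.9,-0.9,0],[-0.4,0.9,-0.9,0],[-0.4,0.9,-0.9,0]]]'
python3 - <<'E'
from car import *
c=snap('top'); b=snap('scene')
A=cv2.resize(c['color'][165:245,215:295,::-1],(480,480),interpolation=cv2.INTER_CUBIC)  #x6
u,v=proj(b,[car(-.028,.135,.078)])[0].astype(int); print(u,v)
B=cv2.resize(b['color'][v-50:v+30,u-50:u+3,::-1],(318,480),interpolation=cv2.INTER_CUBIC)
cv2.imwrite('pics/hasp.png',np.hstack([A,B])); plan()
E
```

```text
time_s: 18.5
eef_pos: [0.4506, -0.0358, 0.2428]
eef_rot: [0.002, 0.991, 0.131, 0.003]
wrist_force: [0.6, 0.5, -0.8]
opening: 0.004
grasp_force: 0.0
266 214
t 18.6 tcp [ 0.4492 -0.0338  0.2403] yaw 15.16 F [ 0.9  0.6 -1.1] op -0.003 gf 0.0
```

View pics/hasp.png

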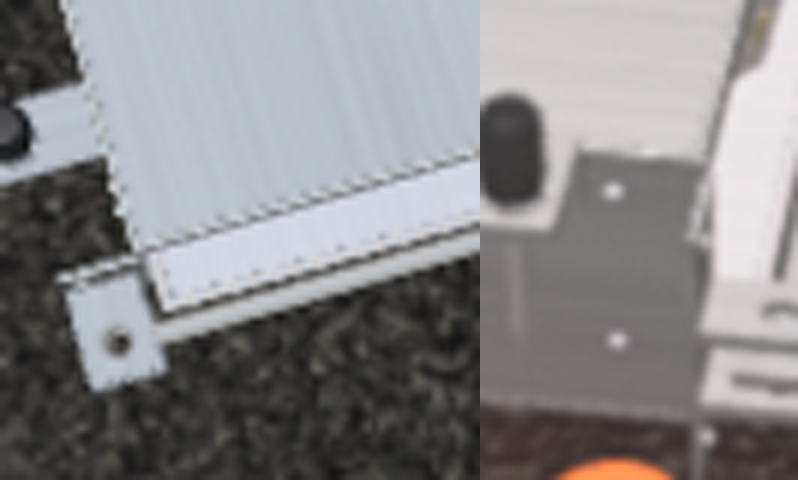

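Run:
```python
from car import *
c=load('top'); b=load('scene')
B=cv2.resize(b['color'][160:240,205:295,::-1],(720,640),interpolation=cv2.INTER_CUBIC)[:600] #x8
cv2.imwrite('pics/hasp2.png',B)
print(b['K'],c['K'][0,0])
print('hasp top',px(c,234.25,221.4,h=.078),'pin top mid',px(c,195+83.5/4-.5,165+88.5/4-.5,h=.147))
P=[car(-.028,.135,.078),(.5413,.2734,.164)]
print((proj(b,P)-[205,160]+.5)*8-.5)
```

```text
[[484.84245772   0.         248.22279356]
 [  0.         484.84245772 186.62299062]
 [  0.           0.           1.        ]] 353.8051970967237
hasp top [0.46956397 0.23515393 0.078     ] pin top mid [0.54506248 0.27592853 0.147     ]
[[495.26433216 443.03963937]
 [140.61434852 169.96486476]]
```

View pics/hasp2.png

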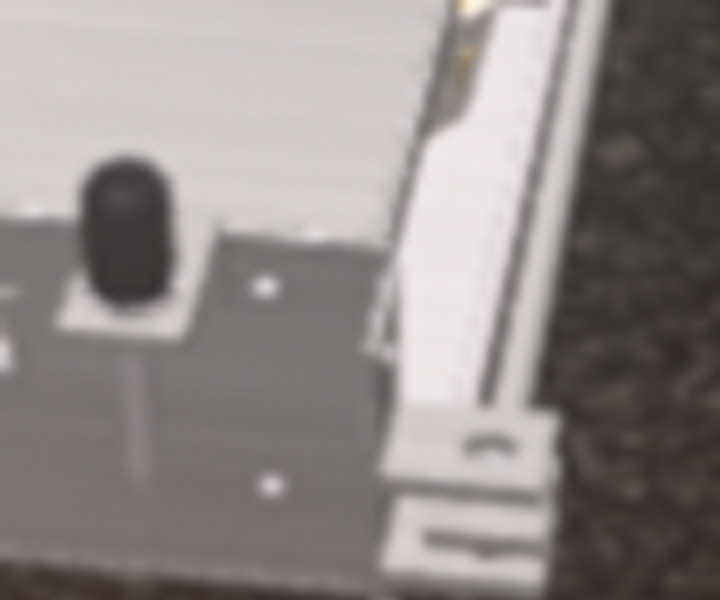

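Scene crop (×8): pin head centred (127,231), shank around (137,420), upper hasp hole centred (491,446); the bar's tongue is between the lugs.

Run:
```python
from car import *
b=load('scene'); g=lambda u,v:(205+(u+.5)/8-.5,160+(v+.5)/8-.5)
print('hasp',px(b,*g(491,446),h=.078)); print('pin',px(b,*g(127,231),h=.147))
for p in [(.5413,.2734),(.545,.276),(.543,.275)]: print(p,((proj(b,[(*p,.147),(*p,.11),(*p,.164),(*p,.067)])-[205,160]+.5)*8-.5).round(0).tolist())
plan((.544,.2755,.24),(.544,.2755,.141))
```

```text
hasp [0.46839761 0.23627449 0.078     ]
pin [0.54460464 0.27568996 0.147     ]
(0.5413, 0.2734) [[144.0, 229.0], [151.0, 353.0], [141.0, 170.0], [159.0, 491.0]]
(0.545, 0.276) [[125.0, 231.0], [133.0, 356.0], [121.0, 172.0], [141.0, 493.0]]
(0.543, 0.275) [[134.0, 231.0], [142.0, 355.0], [131.0, 172.0], [150.0, 493.0]]
t 18.6 tcp [ 0.4492 -0.0338  0.2403] yaw 15.16 F [ 0.9  0.6 -1.1] op -0.003 gf 0.0
(0.544, 0.2755, 0.24) [ 0.862 -1.369  0.002]
(0.544, 0.2755, 0.141) [ 0.861 -1.369  0.497]
```

```bash
python3 -m handwheel '[[[0.43,-0.7,0,0],[0.43,-0.7,0,0],[0.43,-0.7,0,0],[0.43,-0.7,0,0]]]' 45
python3 -m handwheel '[[[0.43,-0.67,0,0],[0.43,-0.67,0,0],[0.43,-0.67,0,0],[0.43,-0.67,0.2,0],[0.43,-0.67,0.25,0],[0.43,-0.67,0.25,0],[0.43,-0.67,0.25,0]]]'
python3 -c "
from h import *
plan((.5445,.2757,.141))"
```

```text
time_s: 19.1
eef_pos: [0.4928, 0.1287, 0.2371]
eef_rot: [-0.001, 0.991, 0.136, -0.002]
wrist_force: [0.1, -0.1, -0.9]
opening: 0.525
grasp_force: 0.0
time_s: 19.98
eef_pos: [0.5429, 0.2764, 0.1908]
eef_rot: [-0.0, 0.991, 0.133, 0.001]
wrist_force: [-0.5, 0.8, 1.1]
opening: 0.524
grasp_force: 0.0
t 19.98 tcp [0.5429 0.2764 0.1908] yaw 15.24 F [-0.5  0.8  1.1] op 0.524 gf 0.0
(0.5445, 0.2757, 0.141) [0.007 0.006 0.249]
```

```bash
python3 -m handwheel '[[[0.007,0.005,0.1,0],[0.007,0.005,0.2,0],[0.007,0.005,0.25,0],[0.007,0.005,0.25,0],[0.007,0.005,0.25,0]]]'
python3 -m handwheel '[[[0,0,0,0],[0,0,0,0],[0,0,0,0],[0,0,0,0]]]' 15
python3 -c "
from h import *
plan()"
```

```text
time_s: 20.6
eef_pos: [0.5442, 0.2762, 0.1398]
eef_rot: [-0.0, 0.991, 0.133, 0.0]
wrist_force: [-0.1, -0.4, 0.1]
opening: 0.528
grasp_force: 0.0
time_s: 21.1
eef_pos: [0.5444, 0.2764, 0.1404]
eef_rot: [-0.0, 0.991, 0.133, 0.001]
wrist_force: [-1.2, 0.0, 5.5]
opening: 0.235
grasp_force: 58.9
t 21.1 tcp [0.5444 0.2764 0.1404] yaw 15.29 F [-1.2  0.   5.5] op 0.235 gf 58.9
```

```bash
python3 -m handwheel '[[[0,0,-0.1,0],[0,0,-0.25,0],[0,0,-0.4,0],[0,0,-0.4,0],[0,0,-0.4,0]]]'
python3 -c "
from h import *
plan((.469,.2362,.22),(.469,.2362,.16))"
```

```text
time_s: 21.72
eef_pos: [0.5434, 0.276, 0.2189]
eef_rot: [0.0, 0.991, 0.133, -0.0]
wrist_force: [-0.6, 0.9, -0.9]
opening: 0.235
grasp_force: 58.7
t 21.73 tcp [0.5434 0.276  0.2189] yaw 15.29 F [-0.6  0.9 -0.9] op 0.235 gf 58.7
(0.469, 0.2362, 0.22) [-0.411  0.094 -0.005]
(0.469, 0.2362, 0.16) [-0.411  0.094  0.295]
```

```bash
python3 -m handwheel '[[[-0.2,0.05,0,0],[-0.41,0.094,0,0],[-0.41,0.094,0,0],[-0.41,0.094,0.15,0],[-0.41,0.094,0.27,0],[-0.41,0.094,0.295,0],[-0.41,0.094,0.295,0],[-0.41,0.094,0.295,0]]]'
python3 - <<'E'
from car import *
b=snap('scene'); plan((.469,.2362,.16))
B=cv2.resize(b['color'][160:235,225:295,::-1],(560,600),interpolation=cv2.INTER_CUBIC) #x8
cv2.imwrite('pics/pin1.png',B)
p=(.469,.2359); print(((proj(b,[(*p,.078),(*p,.0866),(*p,.12),(*p,.149)])-[225,160]+.5)*8-.5).round(0).tolist())
E
```

```text
time_s: 22.72
eef_pos: [0.4706, 0.2366, 0.1615]
eef_rot: [-0.0, 0.991, 0.133, 0.001]
wrist_force: [-0.0, 0.2, -0.2]
opening: 0.238
grasp_force: 58.7
t 22.77 tcp [0.4705 0.2366 0.1615] yaw 15.29 F [ 0.1  0.2 -0.4] op 0.235 gf 58.7
(0.469, 0.2362, 0.16) [-0.008 -0.     0.008]
[[329.0, 444.0], [330.0, 417.0], [330.0, 308.0], [331.0, 210.0]]
```

View pics/pin1.png

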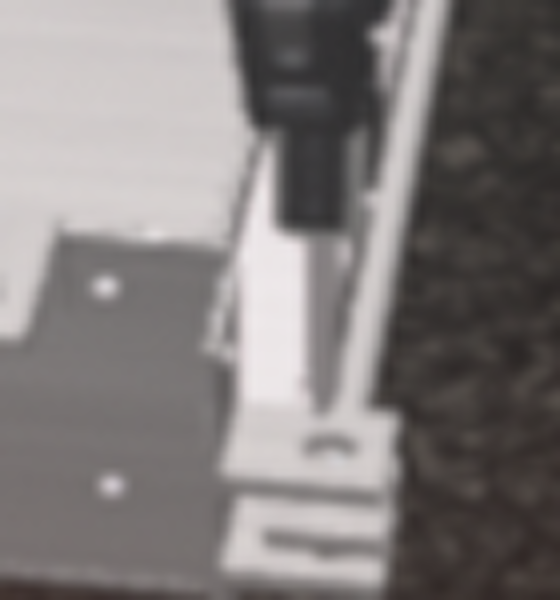

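Shank at column 323, hole at 331: consistent with the 1.5 mm x offset still to correct. Correct and lower gently.

```bash
python3 -m handwheel '[[[-0.008,0,0,0],[-0.008,0,0.03,0],[-0.008,0,0.06,0],[-0.008,0,0.08,0],[-0.008,0,0.08,0]]]'
python3 -c "
from h import *
plan((.469,.2362,.0885))"
```

```text
time_s: 23.4
eef_pos: [0.4678, 0.2359, 0.1439]
eef_rot: [0.0, 0.991, 0.133, -0.001]
wrist_force: [0.7, -0.2, -0.4]
opening: 0.232
grasp_force: 58.7
t 23.4 tcp [0.4678 0.2359 0.1439] yaw 15.28 F [ 0.7 -0.2 -0.4] op 0.232 gf 58.7
(0.469, 0.2362, 0.0885) [ 0.007 -0.     0.277]
```

```bash
python3 -m handwheel '[[[0.003,0,0.03,0],[0.003,0,0.06,0],[0.003,0,0.08,0],[0.003,0,0.08,0]]]'
python3 -c "
from h import *
plan((.469,.2362,.0885))"
```

```text
time_s: 23.9
eef_pos: [0.4684, 0.236, 0.128]
eef_rot: [0.0, 0.991, 0.133, -0.001]
wrist_force: [-0.7, 0.6, -0.8]
opening: 0.236
grasp_force: 58.7
t 23.9 tcp [0.4684 0.236  0.128 ] yaw 15.29 F [-0.7  0.6 -0.8] op 0.236 gf 58.7
(0.469, 0.2362, 0.0885) [ 0.003 -0.     0.197]
```

Tip at about 0.055, through the tongue. On.

```bash
python3 -m handwheel '[[[0,0,0.03,0],[0,0,0.06,0],[0,0,0.08,0],[0,0,0.08,0]]]'
python3 -m handwheel '[[[0,0,0.03,0],[0,0,0.06,0],[0,0,0.09,0],[0,0,0.105,0],[0,0,0.105,0]]]'
```

```text
time_s: 24.4
eef_pos: [0.4684, 0.2361, 0.112]
eef_rot: [0.0, 0.991, 0.133, -0.0]
wrist_force: [0.4, 0.0, -0.9]
opening: 0.235
grasp_force: 58.7
time_s: 25.02
eef_pos: [0.4685, 0.236, 0.0911]
eef_rot: [0.0, 0.991, 0.133, -0.0]
wrist_force: [0.2, 0.7, -0.6]
opening: 0.236
grasp_force: 58.7
```

```bash
python3 -m handwheel '[[[0,0,0.008,0],[0,0,0.01,0],[0,0,0.01,0]]]'
python3 -m handwheel '[[[0,0,0,0],[0,0,0,0],[0,0,0,0],[0,0,0,0]]]' 45
python3 -m handwheel '[[[0,0,-0.1,0],[0,0,-0.3,0],[0,0,-0.7,0],[0,0.3,-0.8,0],[-0.2,0.9,-0.8,0],[-0.2,0.9,-0.8,0],[-0.2,0.9,-0.8,0]]]'
python3 - <<'E'
from car import *
b=snap('scene'); c=snap('top'); plan()
B=cv2.resize(b['color'][50:290,100:390,::-1],(580,480),interpolation=cv2.INTER_CUBIC)
B2=cv2.resize(b['color'][170:235,240:290,::-1],(220,286),interpolation=cv2.INTER_CUBIC); B2=np.vstack([B2,np.zeros((194,220,3),np.uint8)])
cv2.imwrite('pics/end.png',np.hstack([B,B2]))
g=proj(b,[(.4688,.2359,.112),(.4688,.2359,.095),(.4688,.2359,.078)]); print(g)
m=b['color'].max(2)<75; k=np.zeros_like(m); k[170:230,250:282]=1; n,l,s,ce=cv2.connectedComponentsWithStats((m&k).astype(np.uint8)); print(s,ce)
E
```

```text
time_s: 25.4
eef_pos: [0.4688, 0.2361, 0.0896]
eef_rot: [0.0, 0.991, 0.133, 0.0]
wrist_force: [-0.7, -0.0, -1.2]
opening: 0.236
grasp_force: 58.7
time_s: 25.9
eef_pos: [0.4688, 0.2361, 0.0895]
eef_rot: [-0.0, 0.991, 0.133, 0.0]
wrist_force: [-0.8, -0.1, 0.6]
opening: 0.533
grasp_force: 0.0
time_s: 26.78
eef_pos: [0.4776, 0.0485, 0.2499]
eef_rot: [0.0, 0.991, 0.131, 0.0]
wrist_force: [0.5, 0.5, -0.3]
opening: 0.526
grasp_force: 0.0
t 26.88 tcp [0.4777 0.051  0.2496] yaw 15.13 F [ 0.5  0.3 -0.1] op 0.527 gf 0.0
[[265.9238754  201.44616088]
 [265.8740367  208.36908794]
 [265.82569002 215.14815156]]
[[     0      0    512    384 196153]
 [   279    170      3      8     20]
 [   262    179     20     51    435]] [[255.45581765 191.46876673]
 [280.2        173.9       ]
 [274.28735632 206.39310345]]
```

View pics/end.png

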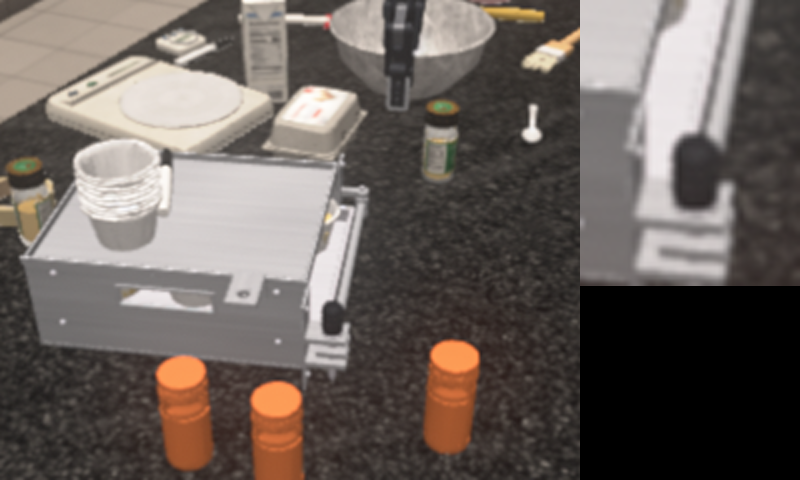

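The pin's head sits upright on the upper lug at (333,318), with its tip showing below the hasp. The bar is shut, the jar stands at (440,140), and the robot is clear.

```bash
python3 -m handwheel '[[[0,0,0,0],[0,0,0,0],[0,0,0,0],[0,0,0,0]]]'; python3 -c "
from h import *
print(ctrl.hand_in())"
```

```text
time_s: 27.38
eef_pos: [0.4776, 0.0525, 0.2494]
eef_rot: [-0.0, 0.991, 0.134, -0.0]
wrist_force: [-0.8, 0.9, -0.6]
opening: 0.525
grasp_force: 0.0
the job is handed in; nothing more can be done
None
```

The job is handed in at 27.4 s: jar upright on the worktop, tray pushed to its back stop, bar shut and the pin seated through the hasp; the back cups under the deck were never seen directly, and hand-in returned no verdict.

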